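# Sweep off and crack open the stuck lid of a sole-cement tank

### The arm

A 6-joint arm with a two-finger parallel gripper is mounted at the origin on the work surface. World frame = base frame: x ahead of the robot, y to its left, z up, the work surface at z = 0. Lengths are in m, angles in rad, forces in N, time in s.
With the tool pointing down it reaches from about 0.325 to 0.925 m from the base axis. Payload 3.1 kg.
Tool frame: the origin (TCP) lies midway between the tips of the shut fingers; the grasp point (between the pads) lies 19 mm behind it; z points along the fingers, y is the line along which they close (so a half turn about z gives the same grasp; the last joint's range is limited). The gripper opens to 85 mm and grips with 20 to 120 N. Pads are 22 mm wide; open, the fingers measure 114 mm over their backs; the gripper's body (76 mm by 85 mm) begins 54 mm behind the grasp point. The pads swing forward as they close: fully open they stand 13 mm farther back than shut.
Start: joints at [1.136, 0.217, 1.613, -0, 1.311, -0.112], TCP at [0.198, 0.593, 0.231] pointing down, gripper open.
Joint ranges: [-2.75, 2.75], [-0.78, 2.1], [0.31, 2.55], [-1.13, 4.27], [0.13, 2.63], [-2.58, 2.58]. Speed limits (rad/s): [2.79, 2.79, 3.14, 3.14, 3.14, 3.14].

### API

Orientations are given as a rotation vector (axis times angle).
In Python, from workcell import manip gives the robot as it stands.
- The arm moves only by the tool play_rows, never from a script. Its argument "deltas" is a list of rows, each an object of numbers: "ax", "ay", "az": the turn, a rotation vector about the world's x, y, z in rad; "dx", "dy", "dz": the shift along the world's x, y, z in m; "claw": the opening, from 0 (shut) to 1 (fully open). In form: [{"ax": .., "ay": .., "az": .., "dx": .., "dy": .., "dz": .., "claw": ..}, ...]. A call has 1 to 8 rows; each row is the pose to reach, as a shift and turn from the pose commanded when the call began; what a row does not reach only later rows make up. A row lasts 1/10 s, in which the tool goes at most 50 mm and 8.59 degrees, less where a joint would pass 70% of its speed; a pose out of reach is approached as far as the arm can. A call with a gripper value outside its range is refused whole. The fingers move at their own pace and stop on an object; "force" is the grip in N (left out, the last holds). Time passes only in rows, so rows that repeat a pose let the fingers close. It gives the time, the measured TCP pose, the force, the opening and the grip force at its end, in the units of the state.
- manip.observe(): the state, without advancing time (a new reading comes with each control period).
- manip.capture(name): name is "side" or "top" or "wrist"; returns the picture (480x640x3 uint8, blue, green, red); there is no depth.
- manip.camera_info(name): a dict with "mtx" (3x3 intrinsics, pixels), "k1" (the pictures are not rectified: a ray, as slopes to the right and down, at radius r is drawn at 1 + k1 r^2 times it, then the intrinsics apply), "R" (3x3) and "t" (3): a world point X has camera coordinates R X + t. Camera axes: x right, y down, z forward; pixel columns grow to the right and rows downward; lengths in m; the calibration is good to about 2 mm. A picture is of the moment at which its call begins: read the wrist's pose just before it. camera_info takes no time and is no camera call; for the wrist camera it gives the pose at the moment of the call.
- manip.finish_job(): hands the job in; it is judged then, once.
Trained networks look in the newest picture that a camera, given by its name, has taken for a name from the list of things; names that differ only in an ending like _2 or _b are one class to them, and where a whole thing is asked for, a point or a joint stands for the part that bears it (a point fixed in the world has none). Each returns a list of dicts, best first, with "score" (0 to 1); they miss things now and then, are a little off and sometimes report something else, mostly with a low value. They report only what shows in the picture. A call takes as long as a camera call.
- manip.look_for(target, camera): "position" ([x, y, z] in m, in the coordinates of the camera as it stood for that picture, good to about 4 mm: the middle of the surface that is visible of it).
- manip.place_of(target, camera): "position" ([x, y, z] in m, in the coordinates of the camera as it stood for that picture, good to about 4 mm: a listed point, or the origin of a listed thing).
The state is a dict: "time_s": time; "qpos": joint angles; "joint_velocities": joint speeds; "effort": joint torques, N m; "eef_pos": TCP position; "tcp_rot": TCP orientation; "wrist_force": force on the tool from outside, world axes, zero at the start; "ft_torque": the same for the moment, N m; "finger_gap": finger opening in m; "grip_force": force on a finger pad.
Only numpy, scipy, OpenCV 4.12 (cv2) and the standard library are available. Lean on these libraries where they do the work, as an engineer would, in place of code of your own. Each camera call takes 0.05 s, during which the arm holds its last target. There are 200 camera calls.

### The job

The press-on lid of the cement tank is stuck in its seal and has three rubber trimmings lying on it: with the scraper block, not with the fingers, sweep all of them off the lid into the scrap tray beside the tank while the lid is still shut, and put the scraper back on the leather pad. Then pull the front of the lid up by its handle until the seal lets go, without letting it fly open or come off, and finish still holding it ajar by the handle's bar, its front edge about 4 cm up and its back edge still on the tank, so that the tank can vent. Leave everything else where it stands.

Things in the scene. Friction and masses are not known exactly. Their poses are not given: they have to be found in the camera images.
- tank: green steel sole-cement tank fixed to the bench, an open trough 220 (x) x 200 (y) x 100 mm high; origin at the centre of its underside on the bench, x from its front (handle side, towards the robot) to its back. Scrap tray and pad stand parallel to it, one at each y side, centres 188 mm from its origin; which is which varies.
- chip_a: dark rubber trimming, straight, 32 x 16 x 10 mm, 12 g, loose, flat on the lid's top face at the start; origin at the centre of its underside
- chip_b: dark rubber trimming, stubby, 24 x 20 x 10 mm, 12 g, loose, on the lid; origin at the centre of its underside
- chip_c: dark rubber trimming, bent, about 40 x 20 x 10 mm over all, 12 g, loose, on the lid; origin near the middle of its underside
- scraper: scraper block, loose, standing upright on the leather pad: light wood on a dark rubber foot, 140 mm long (its x), wood 30 mm thick (its y), rubber foot 34 mm thick and 14 mm high, 64 mm high overall, about 160 g; origin at the centre of its underside, z up. Grip it across the wood.
- pad: brown leather pad fixed on the bench at one side of the tank, 300 (x) x 170 (y) x 6 mm; origin at the centre of its underside; home of the scraper
- scrap_tray: open steel tray fixed on the bench at the other side of the tank, 220 (x) x 170 (y) x 45 mm high, walls and floor 3 mm, its near wall directly under the lid's side edge, so that what is pushed over that edge drops into it; origin at the centre of its underside
- scrap_tray_in (a point): centre of the scrap tray's inner floor, x along the tank's x
- spool: thread spool, 42 mm diameter, 52 mm high, standing at the far end of the pad; origin at its underside; bystander
- tack_jar: glass jar with metal cap, 56 mm diameter, 70 mm high, behind the tank; origin at its underside; bystander
- brush_can: metal can, 72 mm diameter, 85 mm high, with a cement brush standing in it up to about 155 mm, behind the tank; origin at its underside; bystander
- clog_left: finished clog, 250 mm long, on the right part of the bench; origin at its underside; bystander
- last: wooden shoe last, 245 mm long, on the left part of the bench; origin at its underside; bystander
- hammer: hammer lying on the left part of the bench; bystander
- lid_handle (a point): middle of the bar of the lid's D-handle: a round black bar, 14 mm diameter, 100 mm long along the lid's y, on two steel legs 90 mm apart. Its axis is 38 mm above the lid's top face, free space under it, at x = -92, z = +44 mm in the lid's frame (28 mm behind the front edge)
- lid: press-on lid of the tank: flat aluminium plate, x -120 to +115, y -105 to +105 mm, 6 mm thick, with a short skirt all round, 0.42 kg or so, loose but held by the seal; origin at the middle of the plate's underside, 100 mm above the tank's origin when shut (top face 106 mm above the bench), axes as the tank's. Trimmings start within x -20 to +50, y -55 to +55 mm of its origin.
- lid_front (a point): middle of the lid's front edge, top side. A tight rubber lip along the front rim grips the lid here: pulled up by the handle, it resists with about 10 to 20 N that peaks in the first 3 to 5 mm and lets go after about 10 mm; then only the lid's weight is left, about 2 to 3 N at the handle. Let go, the front drops back onto the lip.
- lid_rear (a point): middle of the lid's back edge, top side; when the front is pulled up the lid tips about the tank's back rim (x = +110, z = 100 mm in the tank's frame), inside its skirt
- awl: awl with a round handle, 180 mm long, lying on the right part of the bench; bystander

How it is judged:
By the outcome, as a careful person would: the job done as asked, in the order asked, and still so for the second after the job is handed in, while the arm keeps its last pose, push and grip.
It also fails if it takes over 61 s, if anything falls off the work surface, if the arm or the gripper's body presses on something with over 40 N, if the wrist force passes 120 N, or if a joint passes its speed limit or range.

## Working session

There is one attempt and no reset: what is moved stays moved. The work goes in short steps, Python scripts to look and compute and a tool call to move; the robot and the scene stay as the last step left them, time stands still between calls to the robot, and variables do not carry over. Pictures are saved under pics/ and viewed, at most 10 in all, crops included, and the job is handed in when it is done.

Besides the shell and the picture viewer there is one more tool, called after "Request:" by a JSON object that holds its "name" and its "arguments". play_rows: Moves the arm, as the interface text tells. Its arguments: {"type":"object","properties":{"deltas":{"type":"array"},"force":{"type":"number"}},"required":["deltas"]}

```bash
mkdir -p pics; ls; cat > h.py <<'E'
import numpy as np, cv2
from workcell import manip
def w(cam,p):
    c=manip.camera_info(cam); return np.array(c["R"]).T@(np.array(p)-np.array(c["t"]))
def proj(cam,X):
    c=manip.camera_info(cam); p=np.array(c["R"])@np.array(X)+np.array(c["t"]); s=p[:2]/p[2]; s=s*(1+c["k1"]*(s@s)); M=np.array(c["mtx"]); return M[:2,:2]@s+M[:2,2]
def onz(cam,uv,z):
    c=manip.camera_info(cam); M=np.array(c["mtx"]); d=np.linalg.inv(M)@np.array([uv[0],uv[1],1.]); d=d[:2]; s=d.copy()
    for _ in range(20): s=d/(1+c["k1"]*(s@s))
    R=np.array(c["R"]); o=-R.T@np.array(c["t"]); r=R.T@np.array([s[0],s[1],1]); return o+r*(z-o[2])/r[2]
E
python3 - <<'E'
from h import *
s=manip.observe(); print(s["time_s"],s["eef_pos"],s["tcp_rot"],s["wrist_force"])
for c in ["top","side"]:
    im=manip.capture(c); cv2.imwrite(f"pics/{c}0.png",im)
    for n in ["tank","lid","lid_handle","lid_front","lid_rear","scraper","scrap_tray","pad","chip_a","chip_b","chip_c","spool"]:
        for r in manip.place_of(n,c)[:3 if n=="chip_a" else 1]: print(c,n,round(r["score"],2),w(c,r["position"]).round(4))
print(manip.observe()["time_s"])
E
```

```text
pics
0.0 [0.19787655 0.59197652 0.22995132] [-0.50468217 -3.1001298   0.00369629] [0.21377492 0.35382907 0.22481548]
top lid 0.8 [ 0.5678 -0.0179  0.0972]
top lid_handle 0.65 [ 0.4748 -0.0033  0.1443]
top lid_rear 0.72 [ 0.6498  0.4967 -0.0028]
top scraper 0.71 [0.5588 0.1691 0.0032]
top scrap_tray 0.73 [ 0.5499 -0.2006  0.001 ]
top pad 0.82 [ 0.5877  0.172  -0.0018]
top chip_a 0.62 [ 0.5509 -0.0015  0.1037]
top chip_a 0.57 [0.6018 0.0318 0.1078]
top chip_a 0.46 [ 0.6122 -0.0669  0.1065]
top chip_b 0.62 [ 0.5509 -0.0015  0.1037]
top chip_c 0.62 [ 0.5509 -0.0015  0.1037]
top spool 0.57 [0.6958 0.1786 0.0072]
side tank 0.62 [ 5.653e-01 -1.350e-02 -1.000e-04]
side lid 0.76 [ 0.5702 -0.0149  0.0991]
side lid_handle 0.86 [ 0.4759 -0.0031  0.1474]
side lid_front 0.84 [ 0.4492 -0.001   0.1027]
side lid_rear 0.62 [ 0.6813 -0.0283  0.1038]
side scraper 0.58 [0.5568 0.1695 0.0025]
side scrap_tray 0.77 [ 0.5497 -0.2051  0.003 ]
side chip_a 0.63 [ 0.5531 -0.0093  0.1073]
side chip_a 0.5 [ 0.6149 -0.0613  0.1062]
side chip_a 0.44 [0.599  0.0322 0.1114]
side chip_b 0.63 [ 0.5531 -0.0093  0.1073]
side chip_c 0.63 [ 0.5531 -0.0093  0.1073]
side spool 0.46 [0.695  0.1764 0.0037]
1.3
```

View pics/top0.png

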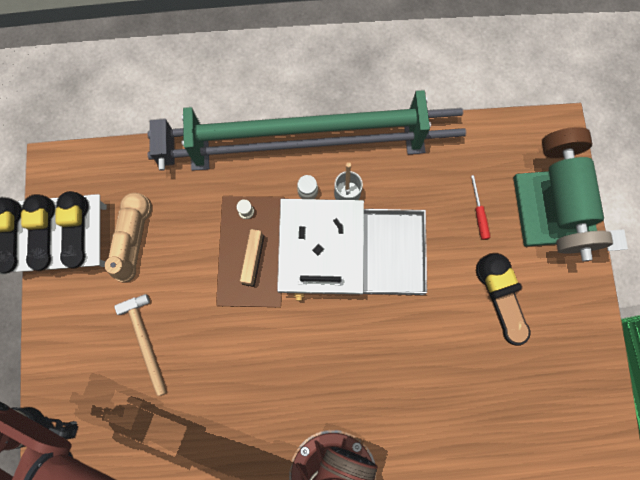

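View pics/side0.png

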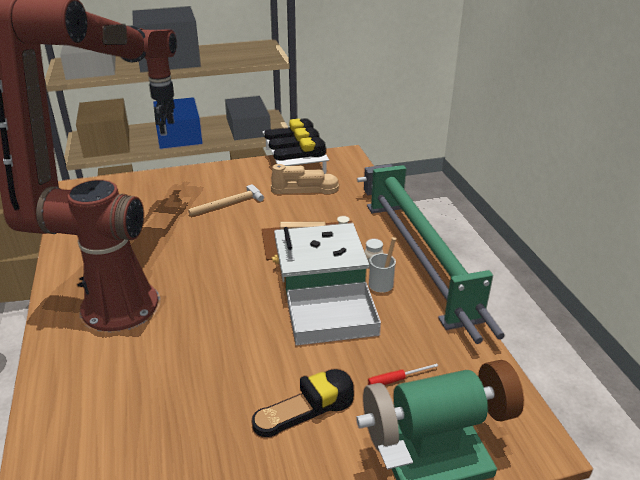

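```bash
python3 - <<'E'
from h import *
P=lambda u,v,z: onz("top",(u,v),z)[:2].round(4)
im=cv2.imread("pics/top0.png"); 
# scraper segmentation
roi=im[215:300,225:275].astype(int); b,g,r=roi[...,0],roi[...,1],roi[...,2]
m=((r>170)&(g>120)).astype(np.uint8); c=max(cv2.findContours(m,0,2)[0],key=cv2.contourArea)
box=cv2.boxPoints(cv2.minAreaRect(c))+[225,215]; print("scraper box");X=[onz("top",p,0.068)[:2] for p in box]; print(np.round(X,4),np.mean(X,0))
# lid white
hsv=cv2.cvtColor(im,cv2.COLOR_BGR2HSV); m=((hsv[...,2]>215)&(hsv[...,1]<40)).astype(np.uint8); m[:196]=0;m[300:]=0;m[:,:270]=0;m[:,366:]=0
c=max(cv2.findContours(m,0,2)[0],key=cv2.contourArea); box=cv2.boxPoints(cv2.minAreaRect(c)); X=[onz("top",p,0.106)[:2] for p in box]; print("lid",box,np.round(X,4),np.mean(X,0))
print("handle ends",P(300,279,.144),P(341,279,.144))
print("tray far wall top",P(426,210,.045),P(427,293,.045)); print("pad",P(222,196,.006),P(217,304,.006))
print("yaw from x dir",manip.camera_info("top")["R"])
s=manip.observe();print(s["qpos"])
E
```

```text
scraper box
[[0.4961 0.1973]
 [0.6307 0.1639]
 [0.6228 0.136 ]
 [0.4885 0.1699]] [0.55950043 0.1667949 ]
lid [[277.7445  290.54233]
 [279.47937 198.59393]
 [363.73236 200.18362]
 [361.9975  292.13202]] [[ 0.4594  0.0997]
 [ 0.6923  0.0805]
 [ 0.6714 -0.1317]
 [ 0.4394 -0.1057]] [ 0.56565505 -0.01428935]
handle ends [0.4782 0.0423] [ 0.4705 -0.0554]
tray far wall top [ 0.649  -0.2992] [ 0.4307 -0.2764]
pad [0.7416 0.2416] [0.4489 0.2675]
yaw from x dir [[-0.07782518 -0.99696332 -0.0027148 ]
 [-0.97627299  0.07676142 -0.20248142]
 [ 0.20207494 -0.01310777 -0.97928234]]
[ 1.13581699e+00  2.16858940e-01  1.61343640e+00  2.09535199e-05
  1.31131799e+00 -1.12190261e-01]
```

Request:
{"name": "play_rows", "arguments": {"deltas": [{"dx": 0.03,"dy": -0.04,"dz": 0.015,"claw": 1},{"dx": 0.065,"dy": -0.08,"dz": 0.03,"claw": 1},{"dx": 0.095,"dy": -0.12,"dz": 0.045,"claw": 1},{"dx": 0.13,"dy": -0.16,"dz": 0.06,"claw": 1},{"dx": 0.16,"dy": -0.2,"dz": 0.075,"claw": 1},{"dx": 0.19,"dy": -0.24,"dz": 0.09,"claw": 1},{"dx": 0.22,"dy": -0.28,"dz": 0.1,"claw": 1},{"dx": 0.25,"dy": -0.31,"dz": 0.1,"claw": 1}]}}

```text
schema error: expected keys ax, ay, az, dx, dy, dz, claw
```

Request:
{"name": "play_rows", "arguments": {"deltas": [{"ax": 0,"ay": 0,"az": 0.01,"dx": 0.025,"dy": -0.037,"dz": 0.015,"claw": 1},{"ax": 0,"ay": 0,"az": 0.02,"dx": 0.05,"dy": -0.075,"dz": 0.03,"claw": 1},{"ax": 0,"ay": 0,"az": 0.03,"dx": 0.075,"dy": -0.115,"dz": 0.045,"claw": 1},{"ax": 0,"ay": 0,"az": 0.04,"dx": 0.1,"dy": -0.155,"dz": 0.06,"claw": 1},{"ax": 0,"ay": 0,"az": 0.05,"dx": 0.125,"dy": -0.195,"dz": 0.07,"claw": 1},{"ax": 0,"ay": 0,"az": 0.06,"dx": 0.15,"dy": -0.235,"dz": 0.08,"claw": 1},{"ax": 0,"ay": 0,"az": 0.07,"dx": 0.175,"dy": -0.275,"dz": 0.09,"claw": 1},{"ax": 0,"ay": 0,"az": 0.08,"dx": 0.2,"dy": -0.315,"dz": 0.1,"claw": 1}]}}

```text
time_s: 2.1
eef_pos: [0.3989, 0.2761, 0.3321]
tcp_rot: [0.379, 3.118, 0.001]
wrist_force: [1.7, -0.6, -0.2]
finger_gap: 0.0857
grip_force: 0.0
```

Request:
{"name": "play_rows", "arguments": {"deltas": [{"ax": 0,"ay": 0,"az": 0,"dx": 0.025,"dy": -0.04,"dz": 0,"claw": 1},{"ax": 0,"ay": 0,"az": 0,"dx": 0.05,"dy": -0.08,"dz": 0,"claw": 1},{"ax": 0,"ay": 0,"az": 0,"dx": 0.075,"dy": -0.11,"dz": 0,"claw": 1},{"ax": 0,"ay": 0,"az": 0,"dx": 0.1,"dy": -0.14,"dz": 0,"claw": 1},{"ax": 0,"ay": 0,"az": 0,"dx": 0.11,"dy": -0.155,"dz": 0,"claw": 1},{"ax": 0,"ay": 0,"az": 0,"dx": 0.11,"dy": -0.155,"dz": 0,"claw": 1},{"ax": 0,"ay": 0,"az": 0,"dx": 0.11,"dy": -0.155,"dz": 0,"claw": 1}]}}

```text
time_s: 2.8
eef_pos: [0.5081, 0.1227, 0.3312]
tcp_rot: [-0.382, -3.118, -0.001]
wrist_force: [-0.2, 0.8, 0.8]
finger_gap: 0.0855
grip_force: 0.0
```

```bash
python3 - <<'E'
from h import *
s=manip.observe(); print(s["time_s"],s["eef_pos"],s["tcp_rot"],s["qpos"])
im=manip.capture("wrist"); cv2.imwrite("pics/w0.png",im)
for n in ["lid","lid_handle","lid_front","lid_rear","scraper","scrap_tray","pad","chip_a","spool"]:
    for r in manip.place_of(n,"wrist")[:4 if n=="chip_a" else 1]: print(n,round(r["score"],2),w("wrist",r["position"]).round(4))
for X in [(.56,.167,.07),(.568,-.0145,.106),(.476,-.006,.144)]: print(proj("wrist",X))
E
```

```text
2.8 [0.50807527 0.12273716 0.33119604] [-3.81790949e-01 -3.11760782e+00 -7.89128217e-04] [ 1.02326693e-01 -6.96483026e-02  1.73194578e+00  6.46899194e-04
  1.47986026e+00 -1.22481648e+00]
lid 0.59 [ 0.5663 -0.0138  0.1006]
lid_handle 0.79 [ 0.4764 -0.0052  0.1437]
lid_front 0.58 [ 0.451  -0.0036  0.1031]
lid_rear 0.9 [ 0.6798 -0.0237  0.1051]
scrap_tray 0.71 [ 0.6484  0.4956 -0.002 ]
pad 0.81 [ 0.5884  0.1695 -0.0044]
chip_a 0.93 [ 0.5597 -0.0024  0.1039]
chip_a 0.75 [0.5982 0.0327 0.1055]
chip_a 0.67 [ 0.6141 -0.0689  0.1062]
spool 0.74 [0.6949 0.1818 0.0077]
[362.35001094 231.29907479]
[196.20377603 288.8297603 ]
[158.07592581 212.02969775]
```

View pics/w0.png

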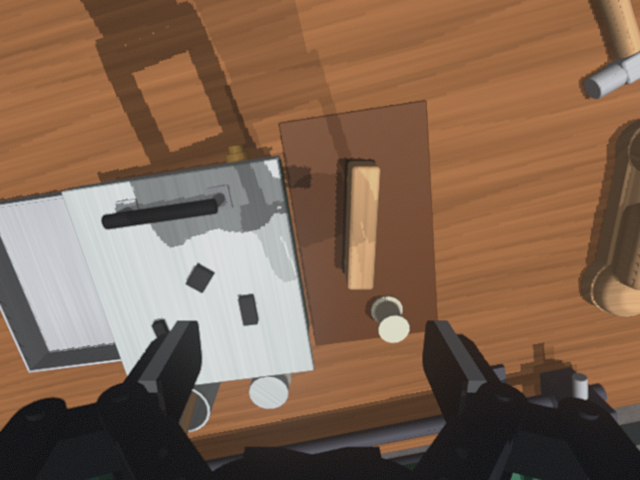

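Request:
{"name": "play_rows", "arguments": {"deltas": [{"ax": 0,"ay": 0,"az": 0,"dx": 0.025,"dy": 0.02,"dz": -0.025,"claw": 0.75},{"ax": 0,"ay": 0,"az": 0,"dx": 0.05,"dy": 0.042,"dz": -0.05,"claw": 0.75},{"ax": 0,"ay": 0,"az": 0,"dx": 0.0515,"dy": 0.0445,"dz": -0.1,"claw": 0.75},{"ax": 0,"ay": 0,"az": 0,"dx": 0.0515,"dy": 0.0445,"dz": -0.15,"claw": 0.75},{"ax": 0,"ay": 0,"az": 0,"dx": 0.0515,"dy": 0.0445,"dz": -0.2,"claw": 0.75},{"ax": 0,"ay": 0,"az": 0,"dx": 0.0515,"dy": 0.0445,"dz": -0.245,"claw": 0.75},{"ax": 0,"ay": 0,"az": 0,"dx": 0.0515,"dy": 0.0445,"dz": -0.28,"claw": 0.75},{"ax": 0,"ay": 0,"az": 0,"dx": 0.0515,"dy": 0.0445,"dz": -0.3,"claw": 0.75}]}}

```text
time_s: 4.1
eef_pos: [0.5568, 0.1668, 0.0272]
tcp_rot: [-0.38, -3.112, 0.003]
wrist_force: [0.0, -0.8, -0.0]
finger_gap: 0.0636
grip_force: 0.0
```

Request:
{"name": "play_rows", "arguments": {"deltas": [{"ax": 0,"ay": 0,"az": 0,"dx": 0,"dy": 0,"dz": 0,"claw": 0.75},{"ax": 0,"ay": 0,"az": 0,"dx": 0,"dy": 0,"dz": 0,"claw": 0.2},{"ax": 0,"ay": 0,"az": 0,"dx": 0,"dy": 0,"dz": 0,"claw": 0.2},{"ax": 0,"ay": 0,"az": 0,"dx": 0,"dy": 0,"dz": 0,"claw": 0.2},{"ax": 0,"ay": 0,"az": 0,"dx": 0,"dy": 0,"dz": 0,"claw": 0.2},{"ax": 0,"ay": 0,"az": 0,"dx": 0,"dy": 0,"dz": 0,"claw": 0.2}], "force": 60}}

```text
time_s: 4.7
eef_pos: [0.5619, 0.1677, 0.0338]
tcp_rot: [0.38, 3.114, 0.002]
wrist_force: [-0.4, 0.9, 6.1]
finger_gap: 0.0296
grip_force: 60.3
```

Request:
{"name": "play_rows", "arguments": {"deltas": [{"ax": 0,"ay": 0,"az": 0,"dx": 0,"dy": 0,"dz": 0.03,"claw": 0.2},{"ax": 0,"ay": 0,"az": 0,"dx": 0,"dy": 0,"dz": 0.07,"claw": 0.2},{"ax": 0,"ay": 0,"az": 0.03,"dx": 0,"dy": 0,"dz": 0.11,"claw": 0.2},{"ax": 0,"ay": 0,"az": 0.06,"dx": 0.01,"dy": -0.02,"dz": 0.14,"claw": 0.2},{"ax": 0,"ay": 0,"az": 0.1,"dx": 0.02,"dy": -0.05,"dz": 0.144,"claw": 0.2},{"ax": 0,"ay": 0,"az": 0.14,"dx": 0.035,"dy": -0.08,"dz": 0.144,"claw": 0.2},{"ax": 0,"ay": 0,"az": 0.148,"dx": 0.0385,"dy": -0.0945,"dz": 0.144,"claw": 0.2},{"ax": 0,"ay": 0,"az": 0.148,"dx": 0.0385,"dy": -0.0945,"dz": 0.144,"claw": 0.2}]}}

```text
time_s: 5.5
eef_pos: [0.5983, 0.0707, 0.175]
tcp_rot: [-0.153, -3.137, 0.001]
wrist_force: [-0.1, 1.1, -2.0]
finger_gap: 0.0296
grip_force: 59.7
```

```bash
python3 - <<'E'
from h import *
ex=np.array([.9955,-.0949]);ey=np.array([.0949,.9955]);L=np.array([.5675,-.0142])
for i in range(3):
    im=manip.capture("side") if i==0 else None
    s=manip.observe(); print(s["time_s"],s["eef_pos"],s["tcp_rot"],s["wrist_force"])
    if i==0:
        cv2.imwrite("pics/s1.png",cv2.resize(im[130:330,180:440],None,fx=3,fy=3))
        for n in ["scraper","chip_a"]:
            for r in manip.place_of(n,"side")[:3]: print(n,r["score"],w("side",r["position"]).round(4))
E
```

```text
5.55 [0.59768069 0.07205725 0.17474792] [-1.52260074e-01 -3.13643842e+00 -6.82448223e-04] [-0.44063741  0.41127946 -1.57936404]
scraper 0.77 [0.5971 0.0731 0.1454]
chip_a 0.62 [ 0.6146 -0.0624  0.1021]
chip_a 0.53 [ 0.5538 -0.0118  0.1055]
chip_a 0.41 [0.601  0.0314 0.1082]
5.65 [0.59738555 0.07341409 0.17467524] [-1.48868439e-01 -3.13647360e+00 -9.75772216e-04] [ 0.23750955 -0.05304396 -1.94609062]
5.65 [0.59738555 0.07341409 0.17467524] [-1.48868439e-01 -3.13647360e+00 -9.75772216e-04] [ 0.23750955 -0.05304396 -1.94609062]
```

View pics/s1.png

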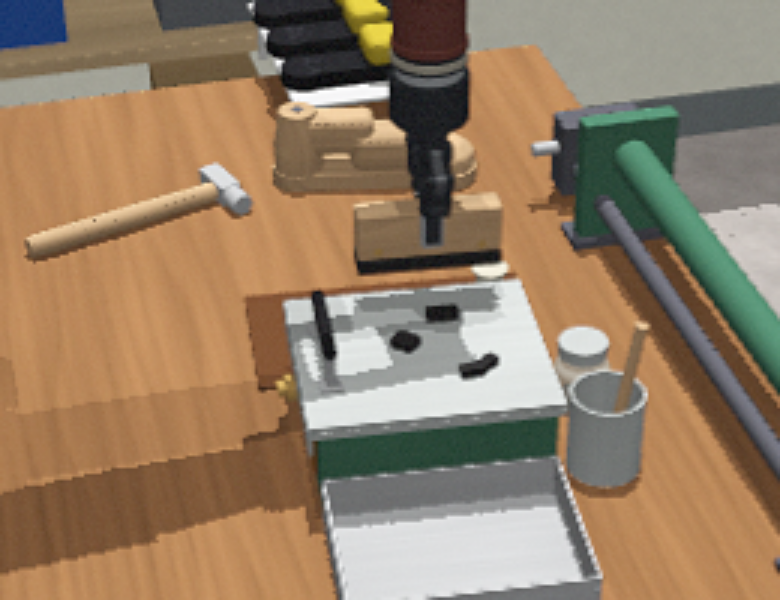

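Request:
{"name": "play_rows", "arguments": {"deltas": [{"ax": 0,"ay": 0,"az": 0,"dx": 0,"dy": 0,"dz": -0.018,"claw": 0.2},{"ax": 0,"ay": 0,"az": 0,"dx": 0,"dy": 0,"dz": -0.03,"claw": 0.2},{"ax": 0,"ay": 0,"az": 0,"dx": 0,"dy": 0,"dz": -0.036,"claw": 0.2},{"ax": 0,"ay": 0,"az": 0,"dx": 0,"dy": 0,"dz": -0.038,"claw": 0.2},{"ax": 0,"ay": 0,"az": 0,"dx": 0,"dy": 0,"dz": -0.038,"claw": 0.2}]}}

```text
time_s: 6.15
eef_pos: [0.5979, 0.0731, 0.1369]
tcp_rot: [-0.148, -3.137, 0.0]
wrist_force: [0.2, 0.1, -1.9]
finger_gap: 0.0293
grip_force: 59.7
```

Request:
{"name": "play_rows", "arguments": {"deltas": [{"ax": 0,"ay": 0,"az": 0,"dx": -0.0008,"dy": -0.008,"dz": -0.001,"claw": 0.2},{"ax": 0,"ay": 0,"az": 0,"dx": -0.002,"dy": -0.02,"dz": -0.002,"claw": 0.2},{"ax": 0,"ay": 0,"az": 0,"dx": -0.0033,"dy": -0.035,"dz": -0.002,"claw": 0.2},{"ax": 0,"ay": 0,"az": 0,"dx": -0.0048,"dy": -0.05,"dz": -0.002,"claw": 0.2},{"ax": 0,"ay": 0,"az": 0,"dx": -0.0062,"dy": -0.065,"dz": -0.002,"claw": 0.2},{"ax": 0,"ay": 0,"az": 0,"dx": -0.0076,"dy": -0.08,"dz": -0.002,"claw": 0.2},{"ax": 0,"ay": 0,"az": 0,"dx": -0.009,"dy": -0.095,"dz": -0.002,"claw": 0.2}]}}

```text
time_s: 6.85
eef_pos: [0.5891, -0.0239, 0.1354]
tcp_rot: [0.15, 3.138, -0.0]
wrist_force: [0.4, 1.2, -1.8]
finger_gap: 0.0295
grip_force: 59.7
```

Request:
{"name": "play_rows", "arguments": {"deltas": [{"ax": 0,"ay": 0,"az": 0,"dx": -0.0014,"dy": -0.015,"dz": 0,"claw": 0.2},{"ax": 0,"ay": 0,"az": 0,"dx": -0.0028,"dy": -0.03,"dz": 0,"claw": 0.2},{"ax": 0,"ay": 0,"az": 0,"dx": -0.0043,"dy": -0.045,"dz": 0,"claw": 0.2},{"ax": 0,"ay": 0,"az": 0,"dx": -0.0057,"dy": -0.06,"dz": 0,"claw": 0.2},{"ax": 0,"ay": 0,"az": 0,"dx": -0.0071,"dy": -0.075,"dz": 0,"claw": 0.2},{"ax": 0,"ay": 0,"az": 0,"dx": -0.0085,"dy": -0.09,"dz": 0,"claw": 0.2},{"ax": 0,"ay": 0,"az": 0,"dx": -0.0097,"dy": -0.102,"dz": 0,"claw": 0.2},{"ax": 0,"ay": 0,"az": 0,"dx": -0.0097,"dy": -0.102,"dz": 0,"claw": 0.2}]}}

```text
time_s: 7.65
eef_pos: [0.5795, -0.1262, 0.1354]
tcp_rot: [0.152, 3.138, -0.001]
wrist_force: [0.4, 0.1, -0.6]
finger_gap: 0.0295
grip_force: 59.7
```

```bash
python3 - <<'E'
from h import *
s=manip.observe(); print(s["time_s"],s["eef_pos"],s["wrist_force"])
im=manip.capture("side"); cv2.imwrite("pics/s2.png",cv2.resize(im[180:350,240:440],None,fx=3,fy=3))
for r in manip.place_of("chip_a","side")[:4]: print(r["score"],w("side",r["position"]).round(4))
E
```

```text
7.65 [ 0.57951387 -0.12615869  0.13538702] [ 0.35194546  0.12641683 -0.58902157]
0.63 [ 0.5453 -0.1747  0.0154]
0.58 [ 0.5793 -0.1576  0.0138]
0.41 [ 0.628  -0.168   0.0121]
```

View pics/s2.png

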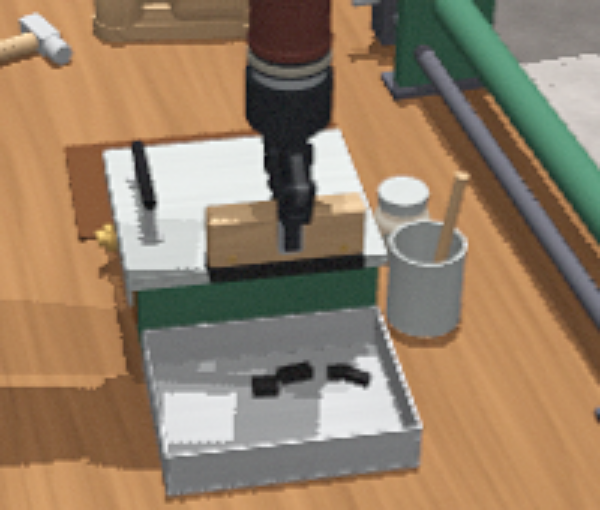

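Request:
{"name": "play_rows", "arguments": {"deltas": [{"ax": 0,"ay": 0,"az": 0,"dx": 0,"dy": 0.005,"dz": 0.02,"claw": 0.2},{"ax": 0,"ay": 0,"az": 0,"dx": -0.001,"dy": 0.04,"dz": 0.035,"claw": 0.2},{"ax": 0,"ay": 0,"az": 0,"dx": -0.003,"dy": 0.085,"dz": 0.035,"claw": 0.2},{"ax": 0,"ay": 0,"az": 0,"dx": -0.006,"dy": 0.13,"dz": 0.035,"claw": 0.2},{"ax": 0,"ay": 0,"az": 0,"dx": -0.009,"dy": 0.175,"dz": 0.035,"claw": 0.2},{"ax": 0,"ay": 0,"az": 0,"dx": -0.011,"dy": 0.22,"dz": 0.035,"claw": 0.2},{"ax": 0,"ay": 0,"az": 0,"dx": -0.013,"dy": 0.265,"dz": 0.035,"claw": 0.2},{"ax": 0,"ay": 0,"az": 0,"dx": -0.0139,"dy": 0.299,"dz": 0.02,"claw": 0.2}]}}

```text
time_s: 8.55
eef_pos: [0.5668, 0.1788, 0.1579]
tcp_rot: [0.145, 3.133, 0.004]
wrist_force: [1.4, 0.1, -1.3]
finger_gap: 0.0293
grip_force: 59.9
```

Request:
{"name": "play_rows", "arguments": {"deltas": [{"ax": 0,"ay": 0,"az": 0,"dx": 0,"dy": 0,"dz": -0.03,"claw": 0.2},{"ax": 0,"ay": 0,"az": 0,"dx": 0,"dy": 0,"dz": -0.065,"claw": 0.2},{"ax": 0,"ay": 0,"az": 0,"dx": 0,"dy": 0,"dz": -0.095,"claw": 0.2},{"ax": 0,"ay": 0,"az": 0,"dx": 0,"dy": 0,"dz": -0.11,"claw": 0.2},{"ax": 0,"ay": 0,"az": 0,"dx": 0,"dy": 0,"dz": -0.117,"claw": 0.2},{"ax": 0,"ay": 0,"az": 0,"dx": 0,"dy": 0,"dz": -0.12,"claw": 0.2},{"ax": 0,"ay": 0,"az": 0,"dx": 0,"dy": 0,"dz": -0.12,"claw": 0.2}]}}

```text
time_s: 9.25
eef_pos: [0.5668, 0.175, 0.0364]
tcp_rot: [0.149, 3.136, 0.001]
wrist_force: [-0.6, 0.9, -1.9]
finger_gap: 0.0294
grip_force: 60.1
```

Lower in 1 mm steps until contact.

Request:
{"name": "play_rows", "arguments": {"deltas": [{"ax": 0,"ay": 0,"az": 0,"dx": 0,"dy": 0,"dz": -0.001,"claw": 0.2},{"ax": 0,"ay": 0,"az": 0,"dx": 0,"dy": 0,"dz": -0.002,"claw": 0.2},{"ax": 0,"ay": 0,"az": 0,"dx": 0,"dy": 0,"dz": -0.002,"claw": 0.2}]}}

```text
time_s: 9.55
eef_pos: [0.5662, 0.1748, 0.0341]
tcp_rot: [0.149, 3.137, 0.001]
wrist_force: [0.3, -0.9, -2.1]
finger_gap: 0.0294
grip_force: 60.1
```

Request:
{"name": "play_rows", "arguments": {"deltas": [{"ax": 0,"ay": 0,"az": 0,"dx": 0,"dy": 0,"dz": -0.001,"claw": 0.2},{"ax": 0,"ay": 0,"az": 0,"dx": 0,"dy": 0,"dz": -0.0015,"claw": 0.2},{"ax": 0,"ay": 0,"az": 0,"dx": 0,"dy": 0,"dz": -0.0015,"claw": 0.2}]}}

```text
time_s: 9.85
eef_pos: [0.5661, 0.1748, 0.0338]
tcp_rot: [0.149, 3.138, -0.0]
wrist_force: [-4.6, -0.0, 7.4]
finger_gap: 0.0291
grip_force: 61.3
```

Request:
{"name": "play_rows", "arguments": {"deltas": [{"ax": 0,"ay": 0,"az": 0,"dx": 0,"dy": 0,"dz": 0.001,"claw": 0.6},{"ax": 0,"ay": 0,"az": 0,"dx": 0,"dy": 0,"dz": 0.001,"claw": 0.6},{"ax": 0,"ay": 0,"az": 0,"dx": 0,"dy": 0,"dz": 0.001,"claw": 0.6},{"ax": 0,"ay": 0,"az": 0,"dx": 0,"dy": 0,"dz": 0.02,"claw": 0.6},{"ax": 0,"ay": 0,"az": 0,"dx": 0,"dy": 0,"dz": 0.06,"claw": 0.6},{"ax": 0,"ay": 0,"az": 0,"dx": 0,"dy": 0,"dz": 0.105,"claw": 0.6},{"ax": 0,"ay": 0,"az": -0.14,"dx": -0.01,"dy": -0.01,"dz": 0.15,"claw": 0.6},{"ax": 0,"ay": 0,"az": -0.28,"dx": -0.02,"dy": -0.02,"dz": 0.2,"claw": 0.6}]}}

```text
time_s: 10.65
eef_pos: [0.5453, 0.1549, 0.2309]
tcp_rot: [-0.593, -3.084, 0.001]
wrist_force: [0.9, -0.0, 0.4]
finger_gap: 0.0512
grip_force: 0.0
```

Request:
{"name": "play_rows", "arguments": {"deltas": [{"ax": 0,"ay": 0,"az": -0.14,"dx": -0.008,"dy": -0.02,"dz": 0.015,"claw": 0.6},{"ax": 0,"ay": 0,"az": -0.28,"dx": -0.016,"dy": -0.04,"dz": 0.03,"claw": 0.6},{"ax": 0,"ay": 0,"az": -0.42,"dx": -0.026,"dy": -0.06,"dz": 0.03,"claw": 0.6},{"ax": 0,"ay": 0,"az": -0.56,"dx": -0.036,"dy": -0.08,"dz": 0.03,"claw": 0.6},{"ax": 0,"ay": 0,"az": -0.7,"dx": -0.046,"dy": -0.1,"dz": 0.03,"claw": 0.6},{"ax": 0,"ay": 0,"az": -0.84,"dx": -0.056,"dy": -0.12,"dz": 0.03,"claw": 0.6},{"ax": 0,"ay": 0,"az": -0.98,"dx": -0.063,"dy": -0.14,"dz": 0.03,"claw": 0.6},{"ax": 0,"ay": 0,"az": -1.12,"dx": -0.0695,"dy": -0.1605,"dz": 0.03,"claw": 0.6}]}}

```text
time_s: 11.45
eef_pos: [0.476, -0.0061, 0.2598]
tcp_rot: [-2.142, -2.298, -0.0]
wrist_force: [0.4, -0.0, 0.5]
finger_gap: 0.0512
grip_force: 0.0
```

Request:
{"name": "play_rows", "arguments": {"deltas": [{"ax": 0,"ay": 0,"az": -0.14,"dx": 0,"dy": 0,"dz": -0.01,"claw": 0.6},{"ax": 0,"ay": 0,"az": -0.17,"dx": 0,"dy": 0,"dz": -0.02,"claw": 0.6},{"ax": 0,"ay": 0,"az": -0.17,"dx": 0,"dy": 0,"dz": -0.02,"claw": 0.6},{"ax": 0,"ay": 0,"az": -0.17,"dx": 0,"dy": 0,"dz": -0.02,"claw": 0.6}]}}

```text
time_s: 11.85
eef_pos: [0.4762, -0.005, 0.2393]
tcp_rot: [-2.32, -2.117, 0.001]
wrist_force: [-0.6, 0.5, 0.6]
finger_gap: 0.0519
grip_force: 0.0
```

```bash
python3 - <<'E'
from h import *
s=manip.observe(); print(s["time_s"],s["eef_pos"],s["tcp_rot"],s["wrist_force"],s["qpos"])
im=manip.capture("wrist"); cv2.imwrite("pics/w3.png",im)
for n in ["lid_handle","lid_front","scraper"]:
    for r in manip.place_of(n,"wrist")[:1]: print(n,round(r["score"],2),w("wrist",r["position"]).round(4))
print(proj("wrist",(.476,-.0055,.144)),[proj("wrist",(.476+k*.0047,-.0055+k*.0498,.144)) for k in(-1,1)])
manip.capture("side"); manip.capture("top")
for c in("side","top"):
    for n in ["lid_handle","scraper"]:
        for r in manip.place_of(n,c)[:1]: print(c,n,round(r["score"],2),w(c,r["position"]).round(4))
E
```

```text
11.85 [ 0.47623898 -0.00502079  0.23933091] [-2.31997281e+00 -2.11674666e+00  1.16644667e-03] [-0.61189371  0.52376721  0.5974403 ] [-1.58108561e-01 -1.14495831e-01  1.94411373e+00  8.81921315e-05
  1.31327334e+00 -6.65840695e-02]
lid_handle 0.73 [ 0.4744 -0.0042  0.1448]
lid_front 0.7 [ 0.4504 -0.0047  0.1023]
[310.46263968 247.87668881] [array([310.42635582, 316.35718051]), array([310.50481012, 170.06152268])]
side lid_handle 0.68 [ 7.258e-01 -9.830e-02  2.000e-04]
side scraper 0.67 [0.5644 0.1752 0.0031]
top lid_handle 0.66 [ 0.4764 -0.0007  0.1436]
top scraper 0.73 [0.5631 0.1759 0.0054]
```

View pics/w3.png

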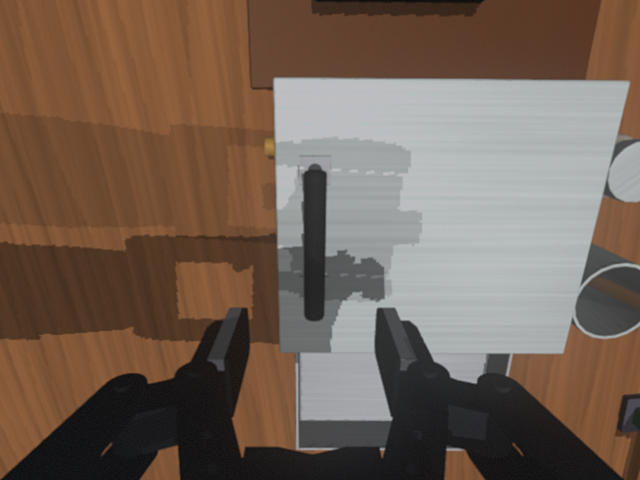

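Request:
{"name": "play_rows", "arguments": {"deltas": [{"ax": 0,"ay": 0,"az": 0,"dx": 0.002,"dy": 0.001,"dz": -0.03,"claw": 0.6},{"ax": 0,"ay": 0,"az": 0,"dx": 0.002,"dy": 0.001,"dz": -0.065,"claw": 0.6},{"ax": 0,"ay": 0,"az": 0,"dx": 0.002,"dy": 0.001,"dz": -0.095,"claw": 0.6},{"ax": 0,"ay": 0,"az": 0,"dx": 0.002,"dy": 0.001,"dz": -0.11,"claw": 0.6},{"ax": 0,"ay": 0,"az": 0,"dx": 0.002,"dy": 0.001,"dz": -0.114,"claw": 0.6},{"ax": 0,"ay": 0,"az": 0,"dx": 0.002,"dy": 0.001,"dz": -0.114,"claw": 0.6}]}}

```text
time_s: 12.95
eef_pos: [0.4782, -0.0044, 0.1256]
tcp_rot: [-2.323, -2.114, 0.001]
wrist_force: [0.6, 0.8, 0.4]
finger_gap: 0.0513
grip_force: 0.0
```

Request:
{"name": "play_rows", "arguments": {"deltas": [{"ax": 0,"ay": 0,"az": 0,"dx": 0,"dy": 0,"dz": 0,"claw": 0},{"ax": 0,"ay": 0,"az": 0,"dx": 0,"dy": 0,"dz": 0,"claw": 0},{"ax": 0,"ay": 0,"az": 0,"dx": 0,"dy": 0,"dz": 0,"claw": 0},{"ax": 0,"ay": 0,"az": 0,"dx": 0,"dy": 0,"dz": 0,"claw": 0},{"ax": 0,"ay": 0,"az": 0,"dx": 0,"dy": 0,"dz": 0,"claw": 0}], "force": 70}}

```text
time_s: 13.45
eef_pos: [0.4786, -0.0044, 0.1275]
tcp_rot: [-2.323, -2.115, 0.0]
wrist_force: [-2.5, 0.5, 5.9]
finger_gap: 0.0116
grip_force: 68.2
```

```bash
python3 - <<'E'
from h import *
im=manip.capture("wrist"); cv2.imwrite("pics/w4.png",cv2.resize(im[180:480,140:500],None,fx=2,fy=2))
E
```

```text
(no output)
```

View pics/w4.png

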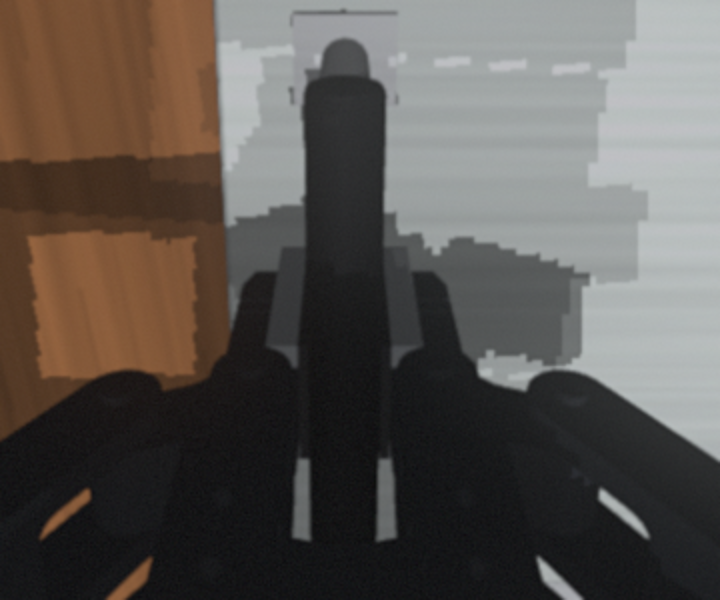

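Request:
{"name": "play_rows", "arguments": {"deltas": [{"ax": 0.0005,"ay": 0.005,"az": 0,"dx": 0.0001,"dy": 0,"dz": 0.001,"claw": 0},{"ax": 0.001,"ay": 0.01,"az": 0,"dx": 0.0003,"dy": 0,"dz": 0.002,"claw": 0},{"ax": 0.0015,"ay": 0.015,"az": 0,"dx": 0.0004,"dy": 0,"dz": 0.003,"claw": 0},{"ax": 0.002,"ay": 0.02,"az": 0,"dx": 0.0006,"dy": -0.0001,"dz": 0.004,"claw": 0}], "force": 80}}

```text
time_s: 13.9
eef_pos: [0.4775, -0.0043, 0.1279]
tcp_rot: [-2.31, -2.103, 0.025]
wrist_force: [-0.1, -0.2, -12.7]
finger_gap: 0.0114
grip_force: 77.9
```

Request:
{"name": "play_rows", "arguments": {"deltas": [{"ax": 0.0005,"ay": 0.005,"az": 0,"dx": 0.0002,"dy": 0,"dz": 0.001,"claw": 0},{"ax": 0.001,"ay": 0.01,"az": 0,"dx": 0.0003,"dy": 0,"dz": 0.002,"claw": 0},{"ax": 0.0015,"ay": 0.015,"az": 0,"dx": 0.0005,"dy": 0,"dz": 0.003,"claw": 0},{"ax": 0.002,"ay": 0.02,"az": 0,"dx": 0.0006,"dy": -0.0001,"dz": 0.004,"claw": 0}]}}

```text
time_s: 14.3
eef_pos: [0.4775, -0.0042, 0.1332]
tcp_rot: [-2.297, -2.091, 0.048]
wrist_force: [-5.6, 0.5, -7.0]
finger_gap: 0.0112
grip_force: 78.6
```

Request:
{"name": "play_rows", "arguments": {"deltas": [{"ax": 0.0005,"ay": 0.005,"az": 0,"dx": 0.0002,"dy": 0,"dz": 0.001,"claw": 0},{"ax": 0.001,"ay": 0.01,"az": 0,"dx": 0.0003,"dy": 0,"dz": 0.002,"claw": 0},{"ax": 0.0015,"ay": 0.015,"az": 0,"dx": 0.0005,"dy": 0,"dz": 0.003,"claw": 0},{"ax": 0.002,"ay": 0.02,"az": 0,"dx": 0.0007,"dy": -0.0001,"dz": 0.004,"claw": 0}]}}

```text
time_s: 14.7
eef_pos: [0.4805, -0.0045, 0.1397]
tcp_rot: [-2.289, -2.083, 0.063]
wrist_force: [-3.3, 0.8, -2.1]
finger_gap: 0.0115
grip_force: 79.2
```

Request:
{"name": "play_rows", "arguments": {"deltas": [{"ax": 0.0014,"ay": 0.014,"az": 0,"dx": 0.0006,"dy": 0,"dz": 0.0028,"claw": 0},{"ax": 0.0028,"ay": 0.029,"az": 0,"dx": 0.0012,"dy": -0.0001,"dz": 0.0057,"claw": 0},{"ax": 0.0042,"ay": 0.043,"az": 0,"dx": 0.0018,"dy": -0.0002,"dz": 0.0086,"claw": 0},{"ax": 0.0056,"ay": 0.058,"az": 0,"dx": 0.0024,"dy": -0.0002,"dz": 0.0115,"claw": 0},{"ax": 0.007,"ay": 0.072,"az": 0,"dx": 0.0031,"dy": -0.0003,"dz": 0.0143,"claw": 0},{"ax": 0.0084,"ay": 0.087,"az": 0,"dx": 0.0038,"dy": -0.0004,"dz": 0.0172,"claw": 0},{"ax": 0.0097,"ay": 0.101,"az": 0,"dx": 0.0044,"dy": -0.0004,"dz": 0.02,"claw": 0},{"ax": 0.011,"ay": 0.115,"az": 0,"dx": 0.0051,"dy": -0.0005,"dz": 0.0228,"claw": 0}]}}

```text
time_s: 15.5
eef_pos: [0.486, -0.0053, 0.161]
tcp_rot: [-2.223, -2.023, 0.178]
wrist_force: [1.8, -0.1, -2.7]
finger_gap: 0.0115
grip_force: 79.1
```

Request:
{"name": "play_rows", "arguments": {"deltas": [{"ax": 0,"ay": 0,"az": 0,"dx": 0,"dy": 0,"dz": 0,"claw": 0},{"ax": 0,"ay": 0,"az": 0,"dx": 0,"dy": 0,"dz": 0,"claw": 0},{"ax": 0,"ay": 0,"az": 0,"dx": 0,"dy": 0,"dz": 0,"claw": 0}]}}

```text
time_s: 15.8
eef_pos: [0.4855, -0.0052, 0.1605]
tcp_rot: [-2.223, -2.023, 0.178]
wrist_force: [1.8, -0.7, -4.2]
finger_gap: 0.0114
grip_force: 79.1
```

```bash
python3 - <<'E'
from h import *
from scipy.spatial.transform import Rotation as Ro
s=manip.observe(); print(s["time_s"],s["eef_pos"],s["wrist_force"],s["ft_torque"],Ro.from_rotvec(s["tcp_rot"]).as_matrix()[:,2])
im=manip.capture("side"); cv2.imwrite("pics/s5.png",cv2.resize(im[180:350,240:440],None,fx=3,fy=3))
for n in ["lid_handle","lid_front","lid_rear","scraper"]:
    for r in manip.place_of(n,"side")[:1]: print(n,round(r["score"],2),w("side",r["position"]).round(4))
manip.capture("wrist")
for n in ["lid_front","lid_rear"]:
    for r in manip.place_of(n,"wrist")[:1]: print("w",n,round(r["score"],2),w("wrist",r["position"]).round(4))
E
```

```text
15.8 [ 0.48546799 -0.00518642  0.16054173] [ 1.76974768 -0.68334201 -4.17590113] [-0.04248297 -0.47092989  0.0061711 ] [-0.17396318  0.01690974 -0.98460696]
lid_front 0.69 [4.553e-01 4.000e-04 1.422e-01]
lid_rear 0.96 [ 0.6855 -0.0272  0.1039]
scraper 0.21 [ 0.4874 -0.0054  0.1807]
w lid_front 0.64 [ 0.4553 -0.0042  0.1397]
```

View pics/s5.png

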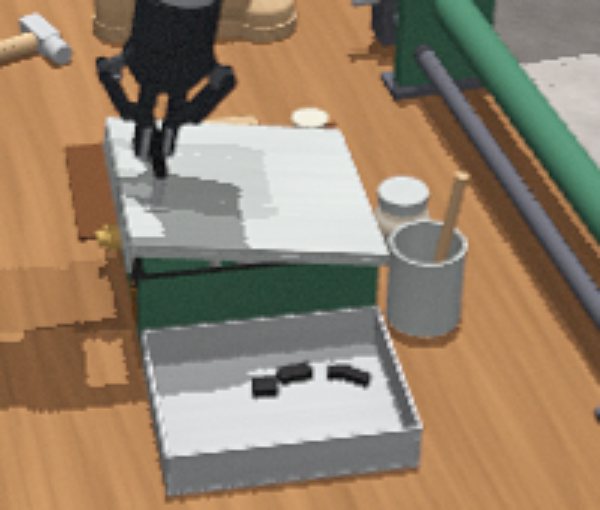

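```bash
python3 -c "
from workcell import manip
print(manip.finish_job())"
```

```text
the job is handed in; nothing more can be done
None
```

The job is done and handed in: all three trimmings are in the scrap tray, the scraper is back standing on the pad, and the gripper is holding the lid ajar by the handle's bar. The front edge is about 4 cm up (37–39 mm measured) and the back edge is still on the tank.

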